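Pack the chandelier spares into the divided tray

ROBOT

A 7-joint arm with a two-finger parallel gripper is mounted at the origin on the work surface. World frame = base frame: x ahead of the robot, y to its left, z up, the work surface at z = 0. Lengths are in m, angles in rad, forces in N, time in s.
With the tool pointing down it reaches from about 0.375 to 0.925 m from the base axis. Payload 3.1 kg.
Tool frame: the origin (TCP) lies between the finger pads; the fingertips stand 19 mm ahead of it and the grasp point (between the pads) is the TCP; z points along the fingers, y is the line along which they close (so a half turn about z gives the same grasp; the last joint's range is limited). The gripper opens to 85 mm and grips with 20 to 120 N. Pads are 22 mm wide; open, the fingers measure 114 mm over their backs; the gripper's body (76 mm by 85 mm) begins 54 mm behind the grasp point. The pads swing forward as they close: fully open they stand 13 mm farther back than shut.
Start: joints at [-0.098, 0.383, 0.044, 1.598, -0.018, 1.161, -0.05], TCP at [0.65, 0, 0.229] pointing down, gripper open.
Joint ranges: [-2.61, 2.61], [-0.41, 2.15], [-1.48, 1.57], [0, 2.5], [-1.57, 4.71], [0.05, 1.97], [-2.85, 2.85]. Speed limits (rad/s): [2.79, 2.79, 3.14, 3.14, 3.14, 3.14, 3.14].

INTERFACE

Orientations are given as a unit quaternion [x, y, z, w].
In Python, from bench import move_ptp, movel, move_j, move_gripper, pause, inverse_kinematics, read_camera, camera_params, MotionError, sign_off, look_for, tip_of, read_time_s, read_qpos, read_joint_vel, read_effort, read_eef_pos, read_tcp_rot, read_ft_force, read_ft_torque, read_finger_gap, read_grasp_force gives the robot as it stands. Calls block until the motion is done:
- move_ptp(position, orientation): joint-space move of the TCP to a pose.
- movel(position, orientation=None, speed=0.15): straight line of the TCP; orientation=None keeps the orientation; speed is the mean speed in m/s.
- move_j(angles): joint-space move.
- move_gripper(opening, effort=None): finger opening in m; effort is the grip in N (None keeps the last); returns when the fingers have stopped.
- pause(seconds).
- inverse_kinematics(position, orientation): joint angles nearest the present ones, or None.
- read_camera(name): name is "scene" or "side" or "wrist"; returns the picture (420x560x3 uint8, red, green, blue); there is no depth.
- camera_params(name): a dict with "K" (3x3 intrinsics, pixels), "camera_from_world" (4x4, takes a point from world to camera coordinates). Camera axes: x right, y down, z forward; pixel columns grow to the right and rows downward; lengths in m; the calibration is good to about 2 mm. A picture is of the moment at which its call begins: read the wrist's pose just before it. camera_params takes no time and is no camera call; for the wrist camera it gives the pose at the moment of the call.
A pose or a line that the arm cannot do raises MotionError and nothing moves.
- sign_off(): hands the job in; it is judged then, once.
Trained networks look in the newest picture that a camera, given by its name, has taken for a name from the list of things; names that differ only in an ending like _2 or _b are one class to them, and where a whole thing is asked for, a point or a joint stands for the part that bears it (a point fixed in the world has none). Each returns a list of dicts, best first, with "confidence" (0 to 1); they miss things now and then, are a little off and sometimes report something else, mostly with a low value. They report only what shows in the picture. A call takes as long as a camera call. They do not tell look-alikes from the thing itself.
- look_for(camera, name): "at" ([column, row] in pixels, amid what is visible of it).
- tip_of(camera, name): "at" ([column, row] in pixels: a listed point, or the origin of a listed thing).
Readings, each from a call of its own:
- read_time_s(): time.
- read_qpos(): joint angles.
- read_joint_vel(): joint speeds.
- read_effort(): joint torques, N m.
- read_eef_pos(): TCP position.
- read_tcp_rot(): TCP orientation.
- read_ft_force(): force on the tool from outside, world axes, zero at the start.
- read_ft_torque(): the same for the moment, N m.
- read_finger_gap(): finger opening in m.
- read_grasp_force(): force on a finger pad.
Only numpy, scipy, OpenCV 4.12 (cv2) and the standard library are available. Lean on these libraries where they do the work, as an engineer would, in place of code of your own. Each camera call takes 0.05 s, during which the arm holds its last target. There are 200 camera calls.

TASK

Pack the chandelier's spares into the long divided tray, one to a cell and standing upright on its floor: the two plain brass lampholders in the two wide cells, the two tall plain candle sleeves in the two narrow cells. The lampholder with a switch key on its side, the short sleeve and the sleeve with a drip dish belong to other lamps: leave them standing where they are.

Things in the scene. Friction and masses are not known exactly. Their poses are not given: they have to be found in the camera images.
- tray: open plywood tray fixed to the bench, 240 (its x) by 74 mm (its y), at any yaw; walls and dividers 26 mm high, 4 mm thick, floor 4 mm thick. Origin: centre of its underside, z up. Four cells in a row along x, 66 mm wide in y, centred at y = 0: two wide cells 66 mm long centred at x = -83 and -13 mm, two narrow cells 44 mm long centred at x = +46 and +94 mm
- holder_a: brass lampholder standing upright, a round metal shell 60 mm tall: 46 mm diameter from 18 mm above its underside to the top, narrowing to a 38 mm foot; open mouth on top with a white insert; about 90 g. Origin: centre of the underside, z up its axis. One of two alike; goes in either wide cell
- holder_b: brass lampholder standing upright, a round metal shell 60 mm tall: 46 mm diameter from 18 mm above its underside to the top, narrowing to a 38 mm foot; open mouth on top with a white insert; about 90 g. Origin: centre of the underside, z up its axis. One of two alike; goes in either wide cell
- sleeve_a: cream candle sleeve standing upright, a plain round tube 26 mm in diameter and 90 mm tall with a dark bore on top; about 50 g. Origin: centre of the underside, z up its axis. One of two alike; goes in either narrow cell
- sleeve_b: cream candle sleeve standing upright, a plain round tube 26 mm in diameter and 90 mm tall with a dark bore on top; about 50 g. Origin: centre of the underside, z up its axis. One of two alike; goes in either narrow cell
- holder_key: look-alike, to be left: the same brass lampholder, but with a switch stub and a black key 28 mm broad sticking out of its side (along its x, to 36 mm from its axis, 45 mm up). Origin: centre of the underside
- sleeve_short: look-alike, to be left: the same cream sleeve, 26 mm in diameter, but only 45 mm tall. Origin: centre of the underside
- sleeve_dish: look-alike, to be left: the same cream sleeve, 26 mm by 90 mm tall, but standing in a brass drip dish 56 mm in diameter and 10 mm high that is part of it. Origin: centre of the underside
Mind the look-alikes: they are no part of the job. What is shaped like the sleeve_a but purple is not meant.

How it is judged:
At the end, for the whole second after the job is handed in: A plain lampholder stands in each wide cell and a tall plain sleeve in each narrow one: within 16 mm of the cell's centre along the tray, 27 mm across, underside under 12 mm above the tray's, tilt under 0.15 rad, at rest. Look-alikes upright (0.15 rad), moved under 30 mm (((x of holder_a in the frame of tray between -0.099 and -0.067 m and x of holder_b in the frame of tray between -0.029 and 0.003 m) or (x of holder_a in the frame of tray between -0.029 and 0.003 m and x of holder_b in the frame of tray between -0.099 and -0.067 m)) and ((x of sleeve_a in the frame of tray between 0.03 and 0.062 m and x of sleeve_b in the frame of tray between 0.078 and 0.11 m) or (x of sleeve_a in the frame of tray between 0.078 and 0.11 m and x of sleeve_b in the frame of tray between 0.03 and 0.062 m)) and y of holder_a in the frame of tray between -0.027 and 0.027 m and z of each of holder_a, holder_b, sleeve_a, sleeve_b in the frame of tray below 0.012 m and angle between each of holder_a, holder_b, sleeve_a, sleeve_b, holder_key, sleeve_short, sleeve_dish's own z axis and vertical below 0.15 rad and linear speed of each of holder_a, holder_b, sleeve_a, sleeve_b below 0.02 m/s and y of holder_b in the frame of tray between -0.027 and 0.027 m and y of sleeve_a in the frame of tray between -0.027 and 0.027 m and y of sleeve_b in the frame of tray between -0.027 and 0.027 m and distance of each of holder_key, sleeve_short, sleeve_dish from where it was at the start of the episode below 0.03 m); the robot touches nothing.
It fails at once if a look-alike is moved 30 mm or more, or tipped over (distance of any of holder_key, sleeve_short, sleeve_dish from where it was at the start of the episode above 0.03 m or angle between any of holder_key, sleeve_short, sleeve_dish's own z axis and vertical above 0.5 rad).
It also fails if it takes over 102 s, if anything falls off the work surface, if the arm or the gripper's body presses on something with over 40 N, if the wrist force passes 120 N, or if a joint passes its speed limit or range.

## Working session

There is one attempt and no reset: what is moved stays moved. The work goes in short steps, each a Python script; the robot and the scene stay as the last script left them, time stands still between calls to the robot, and variables do not carry over. Pictures are saved under pics/ and viewed, at most 14 in all, crops included, and the job is handed in when it is done.

```bash
mkdir -p pics; ls; python3 - <<'E'
from bench import *
import cv2,numpy as np
for c in ["scene","side"]:
    im=read_camera(c); cv2.imwrite(f"pics/{c}0.png",cv2.resize(im[:,:,::-1],(784,588)))
    p=camera_params(c); print(c,np.round(p["K"],1).tolist(),np.round(p["camera_from_world"],3).tolist())
    for n in ["tray","holder_a","sleeve_a","holder_key","sleeve_short","sleeve_dish"]:
        print(n,[(np.round(d["at"]).tolist(),round(d["confidence"],2)) for d in tip_of(c,n)])
E
```

```text
pics
scene [[460.0, 0.0, 279.9], [0.0, 460.0, 203.8], [0.0, 0.0, 1.0]] [[-0.042, 0.999, -0.001, 0.003], [0.664, 0.028, -0.748, -0.299], [-0.747, -0.032, -0.664, 1.338], [0.0, 0.0, 0.0, 1.0]]
tray [([250.0, 250.0], 0.63)]
holder_a [([394.0, 226.0], 0.91), ([445.0, 204.0], 0.85)]
sleeve_a [([157.0, 181.0], 0.9), ([75.0, 232.0], 0.89), ([170.0, 163.0], 0.72)]
holder_key [([122.0, 256.0], 0.64), ([143.0, 220.0], 0.59)]
sleeve_short [([466.0, 238.0], 0.71)]
sleeve_dish [([124.0, 256.0], 0.8)]
side [[502.6, 0.0, 279.4], [0.0, 502.6, 209.3], [0.0, 0.0, 1.0]] [[0.769, -0.64, 0.0, -0.339], [-0.314, -0.377, -0.871, 0.185], [0.558, 0.669, -0.491, 0.86], [0.0, 0.0, 0.0, 1.0]]
tray [([341.0, 216.0], 0.91)]
holder_a [([235.0, 179.0], 0.78), ([185.0, 176.0], 0.66)]
sleeve_a [([314.0, 317.0], 0.89), ([353.0, 302.0], 0.83), ([471.0, 297.0], 0.57)]
holder_key [([400.0, 278.0], 0.95)]
sleeve_short [([224.0, 162.0], 0.65)]
sleeve_dish [([436.0, 256.0], 0.88), ([353.0, 305.0], 0.55)]
```

View pics/scene0.png

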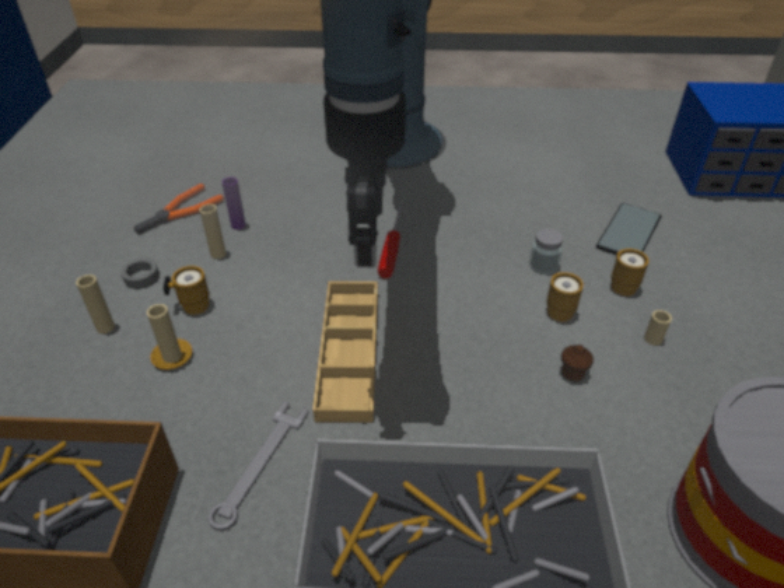

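View pics/side0.png

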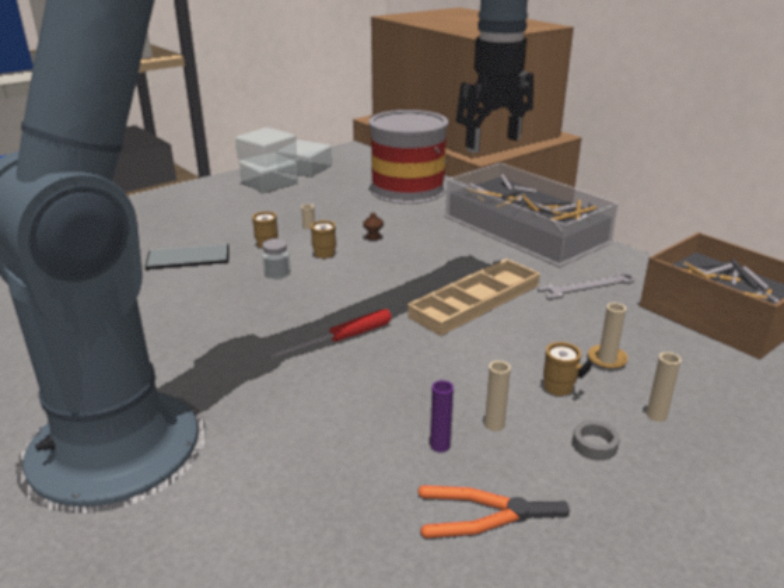

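The scene view shows the plain holders at about (564,296) and (629,271) and the plain sleeves at (96,305) and (213,232), in enlarged pixels. The keyed holder is at (190,290), the dish at (165,338), the short sleeve at (658,327) and the purple tube at (234,203). The tray is at (347,350) with its narrow cells towards the robot. The side view agrees. Next I'll triangulate the objects and fit the tray silhouette.

```bash
cat > h.py <<'E'
from bench import *
import cv2,numpy as np
from scipy.optimize import minimize
def ray(c,uv,z):
    p=camera_params(c); T=np.array(p["camera_from_world"]); R=T[:3,:3]; o=-R.T@T[:3,3]
    d=R.T@np.linalg.solve(np.array(p["K"]),[*uv,1]); return (o+d*(z-o[2])/d[2])[:2]
def proj(c,P,prm=None):
    p=prm or camera_params(c); T=np.array(p["camera_from_world"]); q=(P@T[:3,:3].T+T[:3,3])@np.array(p["K"]).T
    return q[:,:2]/q[:,2:]
E
python3 - <<'E'
from h import *
for n in ["tray","holder_a","sleeve_a","holder_key","sleeve_short","sleeve_dish"]:
    for c in ["scene","side"]:
        if n=="tray" : read_camera(c)
        print(n,c,[(np.round(ray(c,d["at"],0),3).tolist(),round(d["confidence"],2)) for d in tip_of(c,n)])
masks={}
for c,seed in [("scene",(250,250)),("side",(341,216))]:
    im=read_camera(c); h=cv2.cvtColor(im,cv2.COLOR_RGB2HSV)
    m=cv2.inRange(h,(10,70,60),(28,255,255)); m=cv2.morphologyEx(m,cv2.MORPH_CLOSE,np.ones((5,5)))
    n,l,s,ce=cv2.connectedComponentsWithStats(m)
    i=min(range(1,n),key=lambda i:np.hypot(*(ce[i]-seed))+1e3*(s[i,4]<800)); m=(l==i).astype(np.uint8)
    hull=cv2.convexHull(np.argwhere(m)[:,::-1].astype(np.int32)); masks[c]=cv2.fillConvexPoly(np.zeros_like(m),hull,1)
    print(c,s[i],ce[i]); cv2.imwrite(f"pics/m_{c}.png",m*255)
prm={c:camera_params(c) for c in masks}
B=np.array([[x,y,z] for x in(-.12,.12) for y in(-.037,.037) for z in(0,.026)])
def cost(v,cs=("scene","side")):
    a,co,si=v[2],np.cos(v[2]),np.sin(v[2]); P=B.copy(); P[:,0]=v[0]+co*B[:,0]-si*B[:,1]; P[:,1]=v[1]+si*B[:,0]+co*B[:,1]; t=0
    for c in cs:
        hull=cv2.convexHull(np.round(proj(c,P,prm[c])*16).astype(np.int32)); r=cv2.fillConvexPoly(np.zeros_like(masks[c]),hull,1,shift=4)
        t+=1-(r&masks[c]).sum()/(r|masks[c]).sum()
    return t
for cs in [("scene",),("side",),("scene","side")]:
    x0=[*ray("scene",(250,250),0.013),np.pi]
    b=minimize(cost,x0,(cs,),method="Nelder-Mead",options=dict(initial_simplex=np.array([x0,np.add(x0,[.02,0,0]),np.add(x0,[0,.02,0]),np.add(x0,[0,0,.15])])))
    print(cs,b.x.round(4),b.fun)
E
```

```text
tray scene [([0.593, -0.039], 0.62)]
tray side [([0.599, -0.033], 0.77)]
holder_a scene [([0.504, 0.262], 0.88), ([0.432, 0.377], 0.63)]
holder_a side [([0.428, 0.369], 0.89), ([0.5, 0.261], 0.57)]
sleeve_a scene [([0.387, -0.274], 0.82), ([0.558, -0.392], 0.7), ([0.312, -0.257], 0.56)]
sleeve_a side [([0.383, -0.273], 0.82), ([0.565, -0.392], 0.8), ([0.314, -0.254], 0.61)]
holder_key scene [([0.504, -0.271], 0.94)]
holder_key side [([0.513, -0.275], 0.59), ([0.593, -0.045], 0.28)]
sleeve_short scene []
sleeve_short side [([0.551, 0.39], 0.61)]
sleeve_dish scene [([0.613, -0.28], 0.78)]
sleeve_dish side [([0.622, -0.282], 0.81)]
scene [ 224  201   46  101 3993] [247.9679439 252.2572001]
side [ 291  186   94   53 2429] [336.72993001 211.15067929]
('scene',) [ 0.5906 -0.0381  3.178 ] 0.01891309552310272
('side',) [ 0.5961 -0.0337  3.181 ] 0.039802880970432164
('scene', 'side') [ 0.5926 -0.0374  3.1822] 0.10322422891776062
```

```bash
cat >> h.py <<'E'
from scipy.spatial.transform import Rotation as Rn
TR=np.array([0.593,-0.036]); YAW=3.181
def cell(x,y=0,tr=TR,yaw=YAW): return tr+[x*np.cos(yaw)-y*np.sin(yaw), x*np.sin(yaw)+y*np.cos(yaw)]
def down(yaw): return (Rn.from_euler("z",yaw)*Rn.from_quat([1,0,0,0])).as_quat()
def see(n,near,z=0.):
    read_camera("wrist"); p=[ray("wrist",d["at"],z) for d in tip_of("wrist",n)]
    p=[q for q in p if np.hypot(*(q-near))<.03]; print("wrist",n,np.round(p,4).tolist()); return p[0] if p else np.array(near)
def pick(n,xy,zg,H=.2):
    move_gripper(.085); move_ptp([*xy,H],down(YAW-np.pi)); q=see(n,xy)
    if np.hypot(*(q-xy))<.015: xy=(np.array(xy)+q)/2
    movel([*xy,H],speed=.1); movel([*xy,zg],speed=.12); move_gripper(.02,35)
    print("gap",read_finger_gap(),"F",read_grasp_force()); movel([*xy,H],speed=.15); print("gap",read_finger_gap(),read_time_s())
E
python3 - <<'E'
from h import *
print(read_tcp_rot(),down(YAW-np.pi))
move_ptp([.56,-.036,.33],down(YAW-np.pi)); im=read_camera("wrist"); 
prm=camera_params("wrist"); im=im[:,:,::-1].copy()
for cx,w in[(-83,33),(-13,33),(46,22),(94,22)]:
    P=np.array([[*cell((cx+i*w)/1e3,j*.033),.026] for i,j in[(-1,-1),(1,-1),(1,1),(-1,1)]])
    cv2.polylines(im,[np.round(proj("wrist",P,prm)).astype(np.int32)],True,(0,0,255),1)
cv2.imwrite("pics/w1.png",im)
pick("holder_a",[.502,.262],.047)
cv2.imwrite("pics/w2.png",read_camera("scene")[:,:,::-1])
E
```

```text
[ 7.07107297e-01  7.07106264e-01 -1.18586015e-05 -3.68499512e-05] [0.99980589 0.0197024  0.         0.        ]
wrist holder_a [[0.5036, 0.2653]]
gap 0.0444200208483487 F 35.238409638404846
gap 0.044251039392757895 7.725
```

View pics/w1.png

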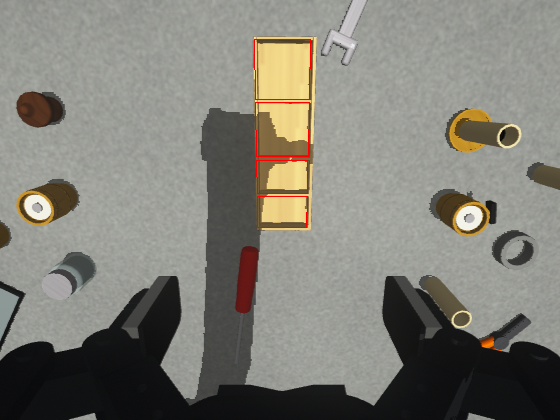

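View pics/w2.png

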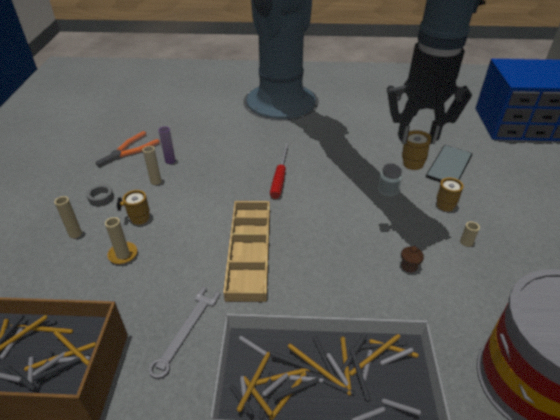

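The wrist view shows the tray outline overlay fits within about 2 px (2 mm too far towards +y). The second picture shows the holder hanging upright in the gripper at (416,150). Now I'll place it.

```bash
sed -i 's/TR=np.array.*;/TR=np.array([0.593,-0.0378]);/' h.py; cat >> h.py <<'E'
def place(cx,zg,H=.2):
    p=cell(cx); move_ptp([*p,H],down(YAW-np.pi)); movel([*p,zg+.03],speed=.15); movel([*p,zg+.0055],speed=.04)
    print("Fz",read_ft_force().round(1) if hasattr(read_ft_force(),"round") else read_ft_force())
    move_gripper(.085); movel([*p,H],speed=.15)
E
python3 - <<'E'
from h import *
place(-.083,.047)
pick("holder_a",[.430,.373],.047); place(-.013,.047)
print(read_time_s())
cv2.imwrite("pics/s3.png",read_camera("scene")[:,:,::-1]); cv2.imwrite("pics/w3.png",read_camera("wrist")[:,:,::-1])
E
```

```text
Fz [ 0.  -0.1 -1.1]
wrist holder_a [[0.4417, 0.3716]]
gap 0.04390194140429925 F 35.30903220176697
gap 0.044375009365182246 17.7667
Fz [-0.1 -0.1 -0.7]
22.7333
```

View pics/w3.png

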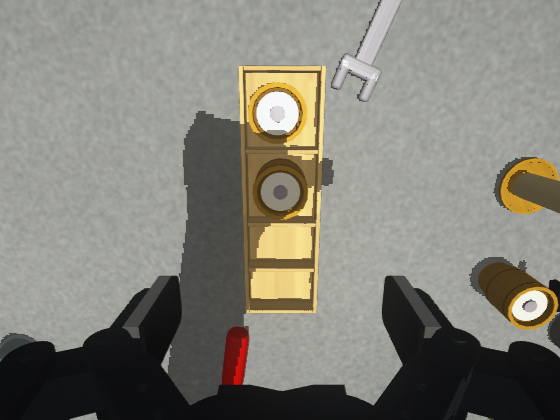

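Both holders stand upright in the wide cells, at (277,112) and (280,190). Sleeves are next.

```bash
python3 - <<'E'
from h import *
pick("sleeve_a",[.561,-.392],.064,.21); place(.046,.064,.21)
pick("sleeve_a",[.385,-.2735],.064,.21); place(.094,.064,.21)
move_ptp([.5,-.04,.3],down(YAW-np.pi)); print(read_time_s())
cv2.imwrite("pics/w4.png",read_camera("wrist")[:,:,::-1]); cv2.imwrite("pics/s4.png",read_camera("side")[:,:,::-1])
E
```

```text
wrist sleeve_a [[0.5627, -0.3956]]
gap 0.025020325564100346 F 34.413633942604065
gap 0.024760955633051085 27.8083
Fz [-0.2  0.4  0.4]
wrist sleeve_a [[0.3825, -0.2689]]
gap 0.024925189009890495 F 34.232282638549805
gap 0.025085515874634423 37.2583
Fz [ 1.   1.  -0.7]
42.1083
```

View pics/w4.png

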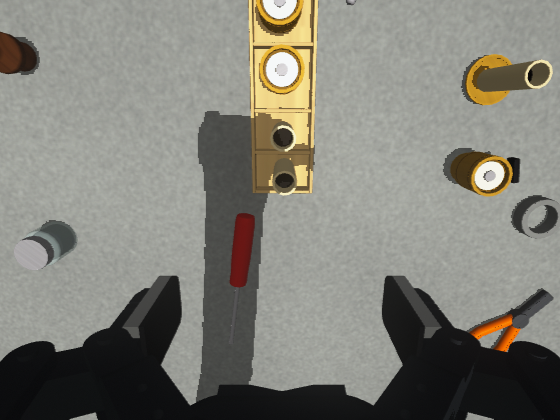

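View pics/s4.png

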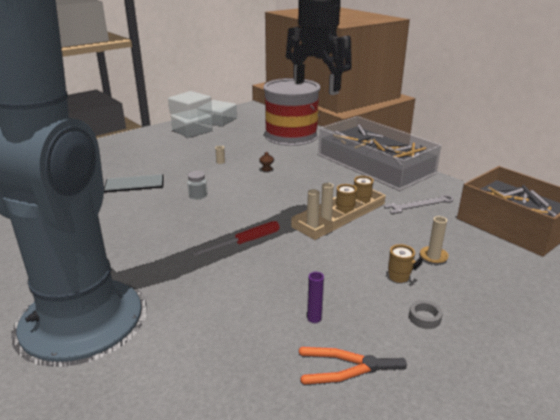

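All four stand upright in the tray: sleeves at (283,137) and (285,180), holders at (281,70) and (279,8). I'll zoom in once to check that the sleeves are seated.

```bash
python3 - <<'E'
from h import *
a=read_camera("side")[160:250,280:400,::-1]; b=read_camera("scene")[170:310,200:300,::-1]
a=cv2.resize(a,(440,330),interpolation=2); b=cv2.resize(b,(300,330),interpolation=2)
cv2.imwrite("pics/z5.png",np.hstack([a,b]))
E
```

```text
(no output)
```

View pics/z5.png

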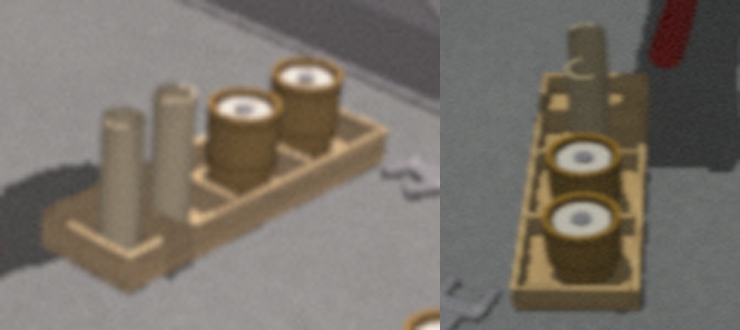

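The crop shows both sleeves standing inside their cells behind the tray wall at (122,175) and (175,150), with tops at consistent heights. The holders are seated too. Handing in.

```bash
python3 -c "
from bench import *
print(sign_off())"
```

```text
the job is handed in; nothing more can be done
None
```

I packed the two plain lampholders into the wide cells and the two tall plain sleeves into the narrow cells, all upright, left the look-alikes alone, and handed the job in at about 42 s; no verdict came back.

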